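Roll the price strips flush

ROBOT

A 6-joint arm with a two-finger parallel gripper is mounted at the origin on the work surface. World frame = base frame: x ahead of the robot, y to its left, z up, the work surface at z = 0. Lengths are in m, angles in rad, forces in N, time in s.
With the tool pointing down it reaches from about 0.325 to 0.775 m from the base axis. Payload 9.3 kg.
Tool frame: the origin (TCP) lies on the centre line of the jaws, within the pads' length; the fingertips stand 19 mm ahead of it and the grasp point (between the pads) is the TCP; z points along the fingers, y is the direction in which the jaws open and shut (so a half turn about z gives the same grasp; the last joint's range is limited). The gripper opens to 85 mm and grips with 20 to 120 N. Pads are 22 mm wide; open, the fingers measure 114 mm over their backs; the gripper's body (76 mm by 85 mm) begins 54 mm behind the grasp point. The pads swing forward as they close: fully open they stand 13 mm farther back than shut.
Start: joints at [1.119, 0.259, 0.021, 1.334, 0, 1.418], TCP at [0.162, 0.526, 0.25] pointing down, gripper open.
Joint ranges: [-3.04, 3.04], [-0.91, 1.82], [-1.04, 1.36], [-1.92, 1.95], [-1.52, 1.45], [-3.14, 3.14]. Speed limits (rad/s): [2.22, 2.22, 2.79, 3.14, 3.14, 3.14].

INTERFACE

Orientations are given as [roll, pitch, yaw] about the fixed x, y, z axes, in that order (R = Rz(yaw) Ry(pitch) Rx(roll)).
In Python, from plant import env, camera, get_calibration, finder gives the robot as it stands. The module is installed in compiled form; this text tells all that it offers.
- The arm moves only by the tool jog_arm, never from a script. Its arguments are lists of equal length, an entry for each row: "offset": the shift along the tool's x, y, z in m, a list of three; "dr": the turn, a rotation vector about the tool's x, y, z in rad, a list of three; "gripper": the opening in per cent of the stroke, from 0 (shut) to 100 (fully open). In form: {"offset": [[tx, ty, tz], ...], "dr": [[ax, ay, az], ...], "gripper": [gripper, ...]}. A call has 1 to 20 rows; each row shifts and turns the commanded pose from where the row before left it, along the tool's axes as they then stand; what a row does not reach is not made up. A row lasts 1/12 s, in which the tool goes at most 41.7 mm and 7.16 degrees, less where a joint would pass 70% of its speed; a pose out of reach is approached as far as the arm can. A call with a gripper value outside its range is refused whole. The fingers move at their own pace and stop on an object; the grip force is fixed at half the most. Time passes only in rows, so rows that do not move let the fingers close. It gives the time, the measured TCP pose, the force and the opening at its end, in the units of the state.
- env.sense(): the state, without advancing time (a new reading comes with each control period).
- camera(name): name is "side" or "top"; returns (picture, depth): 400x640x3 uint8, blue, green, red; 400x640 float32, m along the optical axis (not along the pixel's ray), 0 where there is no reading.
- get_calibration(name): a dict with "K" (3x3 intrinsics, pixels), "R" (3x3) and "t" (3): a world point X has camera coordinates R X + t. Camera axes: x right, y down, z forward; pixel columns grow to the right and rows downward; lengths in m; the calibration is good to about 2 mm. A picture is of the moment at which its call begins. get_calibration takes no time and is no camera call.
- env.hand_in(): hands the job in, once; it reports no verdict.
Trained networks look in the newest picture that a camera, given by its name, has taken for a name from the list of things; names that differ only in an ending like _2 or _b are one class to them, and where a whole thing is asked for, a point or a joint stands for the part that bears it (a point fixed in the world has none). Each returns a list of dicts, best first, with "confidence" (0 to 1); they miss things now and then, are a little off and sometimes report something else, mostly with a low value. They report only what shows in the picture. A call takes as long as a camera call.
- finder.masks_of(camera, target): "region" (400x640 bool, what is visible of it).
- finder.landmark_of(camera, target): "position" ([x, y, z] in m, in world coordinates, good to about 4 mm: a listed point, or the origin of a listed thing).
The state is a dict: "time": time; "qpos": joint angles; "dq": joint speeds; "joint_efforts": joint torques, N m; "eef_pos": TCP position; "orientation": TCP orientation; "wrist_force": force on the tool from outside, world axes, zero at the start; "ft_torque": the same for the moment, N m; "gripper_width": finger opening in m.
Only numpy, scipy, OpenCV 4.12 (cv2) and the standard library are available. Lean on these libraries where they do the work, as an engineer would, in place of code of your own. Each camera call takes 0.05 s, during which the arm holds its last target. There are 200 camera calls.

TASK

Take the spring-loaded roller from its blue stand and roll it over the price panel from the green end to the grey end, with steady pressure of about 14 N and never more than 24 N, so that all seven strips are pushed in flush; do not lift the roller off the panel on the way and do not touch the panel or its rest with the gripper. Then put the roller back upright in its stand, let go, and leave the other goods on the counter alone.

Things in the scene. Friction and masses are not known exactly. Their poses are not given: they have to be found in the camera images.
- tray: Grey rest fixed to the counter, 206 mm along x, 152 mm along y, walls 34 mm high; origin: centre of its underside, z up. In it, centred and rising above its walls, a bed 190 x 136 mm with flush borders at x -95 to -70 mm (GREEN) and 70 to 95 mm (grey), between them seven yellow and white strips, each 20 mm along x and 119 mm along y. Press on the panel only with the roller.
- green_end (a point): Point of the rest in the middle of the green border's length (x = -82.5 mm), 46 mm above the counter: NOT the true height of the bed. The bed is packed up by an unknown amount: its flush top is 46 to 62 mm above the counter in the middle, and slopes along x by up to 4.6 degrees either way. No pose shows this; the bed does not give when pressed.
- grey_end (a point): The same at the middle of the grey border (x = +82.5 mm of the rest), where the rolling ends; 46 mm above the counter, NOT the true height: by the slope the bed's top there lies up to 6.6 mm above or below its middle, at the green end the reverse.
- roller: Hand roller, 0.35 to 0.5 kg, loose, upright in its stand. Origin: lowest point of the wheel (spring relaxed); z up, y along the axle, rolls along x; alike turned half round. Orange grip 32 x 32 mm, z 66 to 136 mm. Steel yoke 64 x 122 mm (x, y) at z 46 to 52 mm; black wheel 40 mm in diameter, 100 mm long. Yoke and wheel slide up on a spring: 3 N to start, then 4 N per mm, 12 mm at most.
- axle (a point): Centre of the roller's wheel, on its axle (20 mm above the wheel's lowest point); moves with yoke and wheel on the spring.
- stand: Blue stand fixed to the counter, 72 mm along x, 158 mm along y; origin at the centre of its underside. Two walls along y, inner faces 48 mm apart, tops 54 mm above the counter; end walls 134 mm apart inside, 30 mm high. The roller's wheel hangs between the walls and its yoke plate rests on their tops; the roller's origin is then 8 mm above the stand's origin, roller axle along the stand's y.
- strip1 (a joint): Price strip 1 of 7, counted from the green end, centre at x = -60 mm of the rest; how far it is pushed in, in m: 0 = standing 3.5 mm proud, 0.0035 = flush. It yields when pressed with more than about 8 N and stays where it is left.
- strip2 (a joint): Price strip 2 of 7, counted from the green end, centre at x = -40 mm of the rest; how far it is pushed in, in m: 0 = standing 3.5 mm proud, 0.0035 = flush. It yields when pressed with more than about 8 N and stays where it is left.
- strip3 (a joint): Price strip 3 of 7, counted from the green end, centre at x = -20 mm of the rest; how far it is pushed in, in m: 0 = standing 3.5 mm proud, 0.0035 = flush. It yields when pressed with more than about 8 N and stays where it is left.
- strip4 (a joint): Price strip 4 of 7, counted from the green end, centre at x = 0 mm of the rest; how far it is pushed in, in m: 0 = standing 3.5 mm proud, 0.0035 = flush. It yields when pressed with more than about 8 N and stays where it is left.
- strip5 (a joint): Price strip 5 of 7, counted from the green end, centre at x = 20 mm of the rest; how far it is pushed in, in m: 0 = standing 3.5 mm proud, 0.0035 = flush. It yields when pressed with more than about 8 N and stays where it is left.
- strip6 (a joint): Price strip 6 of 7, counted from the green end, centre at x = 40 mm of the rest; how far it is pushed in, in m: 0 = standing 3.5 mm proud, 0.0035 = flush. It yields when pressed with more than about 8 N and stays where it is left.
- strip7 (a joint): Price strip 7 of 7, counted from the green end, centre at x = 60 mm of the rest; how far it is pushed in, in m: 0 = standing 3.5 mm proud, 0.0035 = flush. It yields when pressed with more than about 8 N and stays where it is left.
- eggs: Open carton of ten white eggs, 260 x 110 x 73 mm, loose; to be left alone. Origin at the centre of its underside.
- loaf: Round brown loaf, 190 mm across, 63 mm high, loose; to be left alone. Origin at the centre of its underside.
- water: Clear water bottle, 64 mm across, 200 mm high, loose; to be left alone. Origin at the centre of its underside.
- juice: Amber juice bottle, 60 mm across, 170 mm high, loose; to be left alone. Origin at the centre of its underside.
- pickles: Green glass jar, 72 mm across, 85 mm high, loose; to be left alone. Origin at the centre of its underside.
- tin: Red-labelled food tin, 68 mm across, 75 mm high, loose; to be left alone. Origin at the centre of its underside.
- tea: Green tea box, 70 x 100 x 50 mm, loose; to be left alone. Origin at the centre of its underside.

How it is judged:
By the outcome, as a careful person would: the job done as asked, in the order asked, and still so for the second after the job is handed in, with the robot touching nothing.
It also fails if it takes over 72 s, if anything falls off the work surface, if the arm or the gripper's body presses on something with over 40 N, if the wrist force passes 120 N, or if a joint passes its speed limit or range.

## Working session

There is one attempt and no reset: what is moved stays moved. The work goes in short steps, Python scripts to look and compute and a tool call to move; the robot and the scene stay as the last step left them, time stands still between calls to the robot, and variables do not carry over. Pictures are saved under pics/ and viewed, about 8 in all and at most 12, crops included, and the job is handed in when it is done.

Besides the shell and the picture viewer there is one more tool, called after "Call:" in YAML: its name, and indented under it one key for each argument. jog_arm: Moves the arm, as the interface text tells. Its arguments: {"type":"object","properties":{"offset":{"type":"array","items":{"type":"array","items":{"type":"number"}}},"dr":{"type":"array","items":{"type":"array","items":{"type":"number"}}},"gripper":{"type":"array","items":{"type":"number"}}},"required":["offset","dr","gripper"]}

```bash
mkdir -p pics; cat > h.py <<'E'
import numpy as np, cv2
from plant import env, camera, get_calibration, finder
def cloud(name,d):
    c=get_calibration(name);K=c["K"];v,u=np.mgrid[:d.shape[0],:d.shape[1]]
    P=np.stack([(u-K[0,2])/K[0,0]*d,(v-K[1,2])/K[1,1]*d,d],-1)
    W=(P-c["t"])@c["R"]; W[d==0]=np.nan
    return W
E
python3 - <<'E'
from h import *
np.set_printoptions(precision=4,suppress=True)
s=env.sense();print(s)
ims=[]
for n in("top","side"):
    im,d=camera(n);cv2.imwrite(f"pics/{n}0.png",im);np.save(f"{n}0.npy",d)
    for t in ("roller","axle","stand","tray","green_end","grey_end"):
        for r in finder.landmark_of(n,t)[:2]: print(n,t,round(r["confidence"],2),np.array(r["position"]))
E
```

```text
{'time': 0.0, 'qpos': array([ 1.1194,  0.2592,  0.0207,  1.3337, -0.    ,  1.4182]), 'dq': array([ 0.001 ,  0.0007,  0.0011, -0.0006, -0.0007,  0.0007]), 'joint_efforts': array([ -0.0002, -55.5642,  34.4526,   0.0139,  -0.0001,   0.    ]), 'eef_pos': array([0.1618, 0.5254, 0.2497]), 'orientation': array([-3.1403, -0.0002,  2.8428]), 'wrist_force': array([ 0.3065, -0.094 ,  0.2598]), 'ft_torque': array([-0.0327, -0.0152, -0.0401]), 'gripper_width': 0.08543092356057352}
top roller 0.58 [0.5812 0.2061 0.0077]
top roller 0.56 [ 0.6041 -0.2475  0.043 ]
top axle 0.56 [0.5828 0.2012 0.0259]
top stand 0.85 [0.5819 0.2033 0.0003]
top stand 0.24 [ 0.6016 -0.2486  0.0431]
top tray 0.74 [ 0.5265 -0.2255  0.0007]
top green_end 0.88 [ 0.4494 -0.1865  0.0495]
top green_end 0.5 [0.5826 0.2056 0.0072]
top grey_end 0.74 [ 0.6037 -0.2489  0.0441]
top grey_end 0.62 [ 0.4517 -0.1887  0.046 ]
side roller 0.65 [0.5811 0.2054 0.0095]
side axle 0.54 [0.5858 0.1996 0.0325]
side stand 0.73 [ 0.5823  0.2    -0.0021]
side tray 0.85 [ 0.5259 -0.2209  0.0003]
side green_end 0.91 [ 0.4516 -0.1871  0.0467]
side grey_end 0.77 [ 0.605  -0.2516  0.0474]
```

View pics/top0.png

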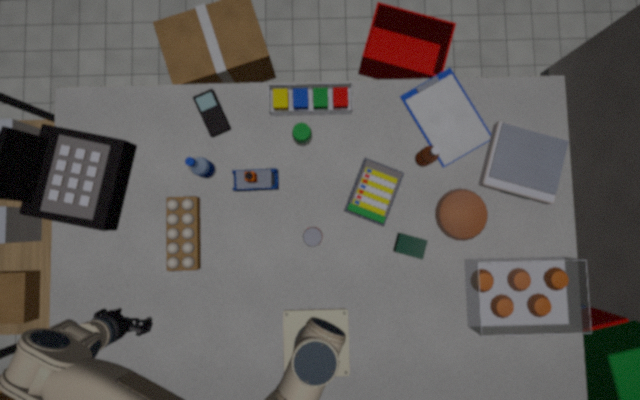

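View pics/side0.png

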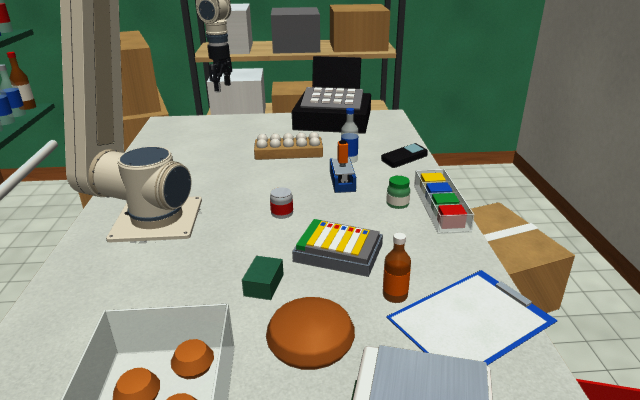

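```bash
python3 - <<'E'
from h import *
np.set_printoptions(precision=4,suppress=True)
for n in("top","side"):
    im=cv2.imread(f"pics/{n}0.png");d=np.load(f"{n}0.npy");W=cloud(n,d)
    camera(n)
    print(n,"cam",-get_calibration(n)["R"].T@get_calibration(n)["t"])
    for t in ("stand","roller","tray"):
        r=finder.masks_of(n,t)
        if not r: print(t,"none");continue
        m=r[0]["region"]&(d>0);P=W[m];
        P=P[np.isfinite(P).all(1)]
        print(t,r[0]["confidence"],m.sum(),np.percentile(P[:,2],[2,25,50,75,98]))
        for lo,hi in ((.02,.06),(.04,.075),(.045,.06),(.125,.16)):
            Q=P[(P[:,2]>lo)&(P[:,2]<hi)][:,:2].astype(np.float32)
            if len(Q)>20:
                (c,s,a)=cv2.minAreaRect(Q);print("  ",lo,hi,len(Q),np.array(c),np.array(s),a,np.median(P[(P[:,2]>lo)&(P[:,2]<hi)][:,2]))
E
```

```text
top cam [ 0.4173 -0.0333  1.4021]
stand 0.55 243 [0.0015 0.0191 0.0355 0.054  0.0596]
   0.02 0.06 175 [0.5793 0.2018] [0.073  0.1572] 1.6351996660232544 0.05028824490467764
   0.04 0.075 109 [0.5793 0.2014] [0.073  0.1564] 1.6351996660232544 0.05424108713749267
   0.045 0.06 100 [0.5793 0.2014] [0.073  0.1564] 1.6351996660232544 0.054193043529433035
roller none
tray none
side cam [ 0.4253 -1.297   0.7642]
stand 0.95 366 [-0.0021  0.0103  0.0236  0.036   0.0548]
   0.02 0.06 208 [0.5789 0.1848] [0.0706 0.1401] 1.6181457042694092 0.031879483137683844
   0.04 0.075 77 [0.5787 0.1846] [0.0698 0.14  ] 1.9814399480819702 0.05010634874416255
   0.045 0.06 57 [0.5579 0.1632] [0.0627 0.1355] 34.88200759887695 0.05147045487672093
roller 0.97 580 [0.0237 0.0568 0.0599 0.1037 0.1473]
   0.02 0.06 291 [0.5829 0.2417] [0.222  0.0655] 89.17485046386719 0.056979570130217705
   0.04 0.075 290 [0.5817 0.2002] [0.0655 0.1375] 0.6491073966026306 0.058581780207251646
   0.045 0.06 205 [0.5817 0.2002] [0.0655 0.1375] 0.6491073966026306 0.05806697802723376
   0.125 0.16 87 [0.5805 0.1993] [0.0364 0.0299] 84.76710510253906 0.1387964354613274
tray 0.59 3542 [0.0027 0.0306 0.0463 0.0503 0.0537]
   0.02 0.06 3008 [ 0.5266 -0.225 ] [0.1538 0.207 ] 67.52579498291016 0.04818146663379088
   0.04 0.075 2211 [ 0.5282 -0.2215] [0.1467 0.1895] 66.98207092285156 0.04962325242050903
   0.045 0.06 1953 [ 0.5285 -0.223 ] [0.1428 0.1891] 66.23948669433594 0.050029432058010394
```

The top view shows the stand at px (255,178), and the panel at (374,190) with its green end towards the robot. The side view agrees: the orange grip is at (343,152) and the panel at (338,245). The network positions match both pictures. Next I'll fit the bed plane and locate the neighbouring goods.

```bash
python3 - <<'E'
from h import *
np.set_printoptions(precision=4,suppress=True)
c0=np.array([.5263,-.2245]);
for n in("top","side"):
    im=cv2.imread(f"pics/{n}0.png");d=np.load(f"{n}0.npy");W=cloud(n,d)
    m0=(np.linalg.norm(W[...,:2]-c0,axis=-1)<.16)&(W[...,2]>.028)&(W[...,2]<.08)
    Q=W[m0];ok=np.linalg.norm(Q[:,:2]-c0,axis=1)<.145
    r=cv2.minAreaRect(Q[ok][:,:2].astype(np.float32));print(n,r)
    for a in (-.39,):
        X=(W[...,:2]-c0)@np.array([[np.cos(a),-np.sin(a)],[np.sin(a),np.cos(a)]])
        x,y,z=X[...,0],X[...,1],W[...,2]
        S=im.max(2).astype(int)-im.min(2)
        for lo in range(-105,105,10):
            b=(x*1e3>lo)&(x*1e3<=lo+10)&(abs(y)<.05)&(z>.02)&(z<.09)
            if b.sum(): print(lo+5,b.sum(),round(np.median(z[b])*1e3,2),im[b].mean(0).astype(int),end=" | ")
        print()
    h=(.145,.13)
    # green hue
    hsv=cv2.cvtColor(im,cv2.COLOR_BGR2HSV)
    g=(hsv[...,0]>45)&(hsv[...,0]<75)&(hsv[...,1]>120)&m0
    print("green",g.sum(),np.nanmedian(W[g],0))
    for t in("juice","water","tea","tin","loaf"):
        camera(n) if t=="juice" else 0
        q=finder.landmark_of(n,t)
        if q:print(t,q[0]["confidence"],np.array(q[0]["position"]))
E
```

```text
top ((0.5276642441749573, -0.21970050036907196), (0.15257728099822998, 0.20625188946723938), 67.22542572021484)
-100 78 34.54 [73 75 65] | -90 82 52.01 [51 97 36] | -80 81 50.8 [ 53 106  37] | -70 83 53.11 [ 42 116  91] | -60 81 54.04 [ 32 132 134] | -50 81 54.18 [ 96 132 135] | -40 81 54.17 [141 136 141] | -30 82 52.96 [104 133 137] | -20 82 53.42 [ 30 130 140] | -10 80 52.6 [ 96 132 136] | 0 81 52.72 [145 137 135] | 10 80 52.54 [104 132 136] | 20 79 53.09 [ 31 131 141] | 30 81 52.14 [ 97 132 137] | 40 80 51.75 [139 134 141] | 50 78 51.39 [102 132 136] | 60 82 52.19 [ 36 131 135] | 70 69 49.54 [ 63 115 119] | 80 80 47.05 [88 90 94] | 90 75 47.98 [88 86 90] | 100 43 35.37 [91 87 87] | 
green 258 [ 0.4515 -0.187   0.0511]
juice 0.57 [ 0.6469 -0.4059  0.0004]
water 0.9 [ 0.6284  0.3804 -0.0008]
tea 0.85 [ 0.3276 -0.3409 -0.002 ]
tin 0.59 [0.3735 0.0043 0.0046]
loaf 0.98 [ 0.4377 -0.5299 -0.0017]
side ((0.5259075164794922, -0.22480140626430511), (0.15329095721244812, 0.20879006385803223), 67.69650268554688)
-100 3 48.8 [113 167 102] | -90 73 49.47 [ 53 138  29] | -80 75 48.93 [ 48 136  22] | -70 60 51.49 [ 24 168 142] | -60 79 51.83 [ 14 185 214] | -50 79 52.03 [108 202 218] | -40 75 52.01 [211 217 226] | -30 79 50.94 [120 205 222] | -20 79 51.41 [  0 183 228] | -10 80 50.93 [108 201 220] | 0 79 51.01 [223 219 211] | 10 80 51.21 [126 205 219] | 20 85 50.44 [  0 178 227] | 30 83 50.17 [103 200 221] | 40 85 49.78 [207 214 226] | 50 82 49.45 [121 200 217] | 60 86 49.39 [ 15 184 212] | 70 89 47.05 [ 49 142 162] | 80 86 45.23 [110 111 111] | 90 126 44.53 [89 89 89] | 100 93 31.83 [85 80 74] | 
green 276 [ 0.4457 -0.2024  0.049 ]
juice 0.71 [ 0.649  -0.4037 -0.002 ]
water 0.56 [ 0.6261  0.3844 -0.0008]
tea 0.96 [ 0.3329 -0.3406 -0.0013]
tin 0.67 [0.3732 0.0002 0.0016]
loaf 0.85 [ 0.4419 -0.5291 -0.0004]
```

Call:
jog_arm:
  offset:
    - [0,0,0]
    - [0,0,0]
    - [0,0,0]
    - [0,0,0]
    - [0,0,0]
    - [0,0,0]
    - [0,0,0]
    - [0,0,0]
    - [0,0,0]
    - [0,0,0]
  dr:
    - [0,0,0.12]
    - [0,0,0.12]
    - [0,0,0.12]
    - [0,0,0.12]
    - [0,0,0.12]
    - [0,0,0.12]
    - [0,0,0.12]
    - [0,0,0.12]
    - [0,0,0.12]
    - [0,0,0.12]
  gripper: [100,100,100,100,100,100,100,100,100,100]

```text
time: 2.53
eef_pos: [0.1619, 0.5256, 0.2503]
orientation: [3.142, 0.0, 1.637]
wrist_force: [-0.2, 0.0, -0.6]
gripper_width: 0.0855
```

Call:
jog_arm:
  offset:
    - [0,0,0]
    - [-0.0208,0.0257,0]
    - [-0.0208,0.0257,0]
    - [-0.0208,0.0257,0]
    - [-0.0208,0.0257,0]
    - [-0.0208,0.0257,0]
    - [-0.0208,0.0257,0]
    - [-0.0208,0.0257,0]
    - [-0.0208,0.0257,0]
    - [-0.0208,0.0257,0]
    - [-0.0208,0.0257,0]
    - [-0.0208,0.0257,0]
    - [-0.0208,0.0257,0]
    - [-0.0208,0.0257,0]
    - [-0.0208,0.0257,0]
    - [-0.0208,0.0257,0]
    - [-0.0208,0.0257,0]
    - [0,0,0]
    - [0,0,0]
  dr:
    - [0,0,0.05]
    - [0,0,0]
    - [0,0,0]
    - [0,0,0]
    - [0,0,0]
    - [0,0,0]
    - [0,0,0]
    - [0,0,0]
    - [0,0,0]
    - [0,0,0]
    - [0,0,0]
    - [0,0,0]
    - [0,0,0]
    - [0,0,0]
    - [0,0,0]
    - [0,0,0]
    - [0,0,0]
    - [0,0,0]
    - [0,0,0]
  gripper: [100,100,100,100,100,100,100,100,100,100,100,100,100,100,100,100,100,100,100]

```text
time: 4.12
eef_pos: [0.5814, 0.2006, 0.2494]
orientation: [-3.14, 0.0, 1.59]
wrist_force: [-0.3, 0.4, -0.1]
gripper_width: 0.0856
```

Call:
jog_arm:
  offset:
    - [0,0,0.02]
    - [0,0,0.02]
    - [0,0,0.02]
    - [0,0,0.02]
    - [0,0,0.02]
    - [0,0,0.02]
    - [0,0,0.02]
    - [0,0,0]
    - [0,0,0]
  dr:
    - [0,0,0]
    - [0,0,0]
    - [0,0,0]
    - [0,0,0]
    - [0,0,0]
    - [0,0,0]
    - [0,0,0]
    - [0,0,0]
    - [0,0,0]
  gripper: [100,100,100,100,100,100,100,100,100]

```text
time: 4.87
eef_pos: [0.5792, 0.2026, 0.1102]
orientation: [-3.14, 0.0, 1.594]
wrist_force: [-0.4, -0.6, 0.9]
gripper_width: 0.0854
```

```bash
python3 - <<'E'
from h import *
im,d=camera("side");cv2.imwrite("pics/side1.png",cv2.resize(im[80:220,270:430],None,fx=4,fy=4))
E
```

```text
(no output)
```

View pics/side1.png

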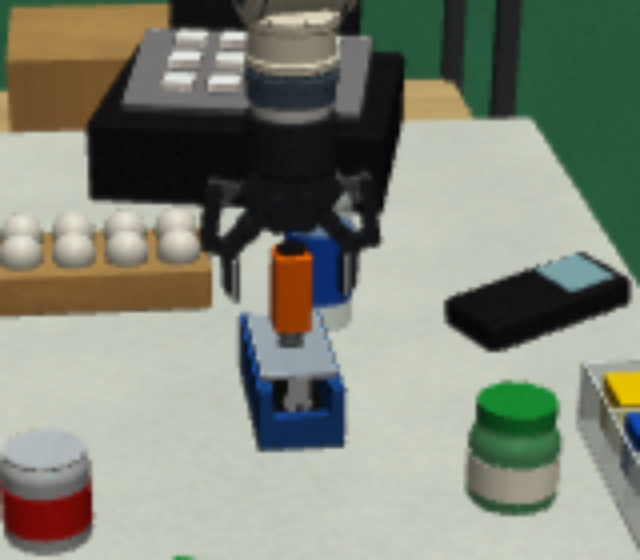

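The crop shows the grip at px (290,290), centred between the open fingers with no contact. I'll close on it.

Call:
jog_arm:
  offset:
    - [0,0,0]
    - [0,0,0]
    - [0,0,0]
    - [0,0,0]
    - [0,0,0]
    - [0,0,0]
    - [0,0,0]
    - [0,0,0]
    - [0,0,0]
    - [0,0,0]
  dr:
    - [0,0,0]
    - [0,0,0]
    - [0,0,0]
    - [0,0,0]
    - [0,0,0]
    - [0,0,0]
    - [0,0,0]
    - [0,0,0]
    - [0,0,0]
    - [0,0,0]
  gripper: [80,60,40,20,0,0,0,0,0,0]

```text
time: 5.75
eef_pos: [0.5806, 0.202, 0.1105]
orientation: [3.141, -0.0, 1.593]
wrist_force: [0.9, 0.4, 4.3]
gripper_width: 0.0314
```

Call:
jog_arm:
  offset:
    - [0,0,-0.01]
    - [0,0,-0.02]
    - [0,0,-0.02]
    - [0,0,-0.02]
    - [0,0,-0.02]
    - [0,0,-0.02]
    - [0,0,-0.01]
    - [0,0,0]
    - [0,0,0]
    - [0,0,0]
  dr:
    - [0,0,0]
    - [0,0,0]
    - [0,0,0]
    - [0,0,0]
    - [0,0,0]
    - [0,0,0]
    - [0,0,0]
    - [0,0,0]
    - [0,0,0]
    - [0,0,0]
  gripper: [0,0,0,0,0,0,0,0,0,0]

```text
time: 6.58
eef_pos: [0.5798, 0.2018, 0.2287]
orientation: [-3.139, 0.0, 1.593]
wrist_force: [0.3, -0.7, -4.0]
gripper_width: 0.0312
```

```bash
python3 - <<'E'
from h import *
np.set_printoptions(precision=4,suppress=True)
im,d=camera("side");cv2.imwrite("pics/side2.png",cv2.resize(im[60:220,260:440],None,fx=4,fy=4))
s=env.sense();print(s["eef_pos"],s["wrist_force"],s["orientation"])
for t in("roller","axle","stand"):
  q=finder.landmark_of("side",t)
  if q:print(t,q[0]["confidence"],np.array(q[0]["position"]))
E
```

```text
[0.5797 0.2018 0.2286] [ 0.115   0.5677 -4.4832] [-3.1389  0.0005  1.5928]
roller 0.89 [0.5776 0.2052 0.1286]
axle 0.59 [0.5825 0.2008 0.1475]
stand 0.73 [0.5823 0.1986 0.001 ]
```

View pics/side2.png

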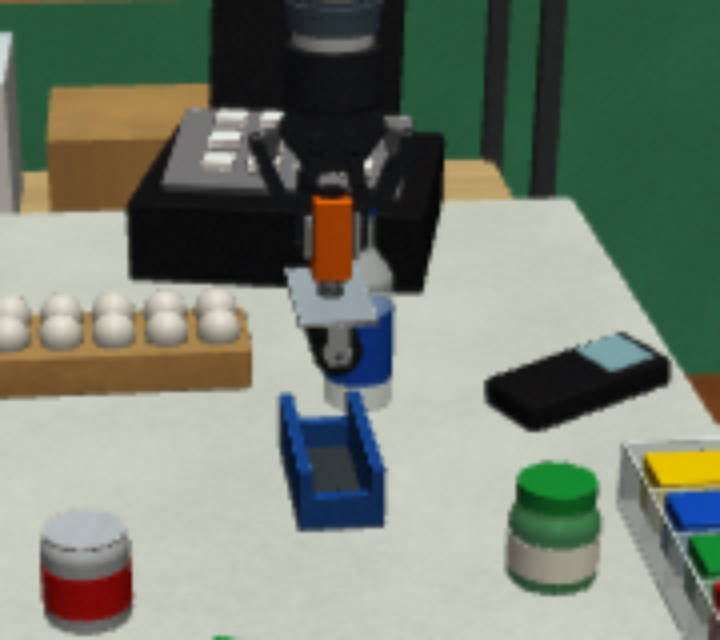

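Grasp holds upright, with the grip at px (332,235) and the wheel clear of the stand. TCP is about 0.102 m above the roller's origin, and the free-hang force is about -4.3 N. Next: turn and carry it over the green end.

Call:
jog_arm:
  offset:
    - [0,0,0]
    - [0,0,0]
    - [0,0,0]
    - [0,0,0]
    - [-0.02,0.0015,0]
    - [-0.0343,0.0025,0]
    - [-0.0343,0.0025,0]
    - [-0.0343,0.0025,0]
    - [-0.0343,0.0025,0]
    - [-0.0343,0.0025,0]
    - [-0.0343,0.0025,0]
    - [-0.0343,0.0025,0]
    - [-0.0343,0.0025,0]
    - [-0.0343,0.0025,0]
    - [-0.0343,0.0025,0]
    - [-0.0343,0.0025,0]
    - [-0.014,0.0015,0]
    - [0,0,0]
    - [0,0,0]
    - [0,0,0]
  dr:
    - [0,0,0.104]
    - [0,0,0.104]
    - [0,0,0.104]
    - [0,0,0.103]
    - [0,0,0]
    - [0,0,0]
    - [0,0,0]
    - [0,0,0]
    - [0,0,0]
    - [0,0,0]
    - [0,0,0]
    - [0,0,0]
    - [0,0,0]
    - [0,0,0]
    - [0,0,0]
    - [0,0,0]
    - [0,0,0]
    - [0,0,0]
    - [0,0,0]
    - [0,0,0]
  gripper: [0,0,0,0,0,0,0,0,0,0,0,0,0,0,0,0,0,0,0,0]

```text
time: 8.45
eef_pos: [0.4509, -0.1893, 0.2301]
orientation: [-3.141, -0.0, 1.178]
wrist_force: [-0.0, -0.1, -3.8]
gripper_width: 0.0312
```

Call:
jog_arm:
  offset:
    - [0,0,0.02]
    - [0,0,0.02]
    - [0,0,0.01]
    - [0,0,0.005]
    - [0,0,0]
    - [0,0,0]
  dr:
    - [0,0,0]
    - [0,0,0]
    - [0,0,0]
    - [0,0,0]
    - [0,0,0]
    - [0,0,0]
  gripper: [0,0,0,0,0,0]

```text
time: 8.95
eef_pos: [0.4514, -0.1894, 0.1758]
orientation: [3.141, 0.0, 1.179]
wrist_force: [-0.1, -0.2, -3.2]
gripper_width: 0.0311
```

```bash
python3 - <<'E'
from h import *
np.set_printoptions(precision=4,suppress=True)
im,d=camera("side");cv2.imwrite("pics/side3.png",cv2.resize(im[120:300,240:440],None,fx=4,fy=3.3))
s=env.sense();print(s["eef_pos"],s["wrist_force"],s["orientation"],s["qpos"])
for t in("roller","axle","tray","green_end","grey_end"):
  q=finder.landmark_of("side",t)
  if q:print(t,q[0]["confidence"],np.array(q[0]["position"]))
E
```

```text
[ 0.4515 -0.1896  0.1761] [-0.4162 -0.3364 -3.6821] [3.1404 0.0002 1.1784] [-0.5692  0.1911 -0.262   1.1165  0.      1.3941]
roller 0.76 [ 0.4529 -0.1885  0.0743]
axle 0.59 [ 0.4555 -0.1932  0.0926]
tray 0.86 [ 0.5291 -0.2181  0.003 ]
green_end 0.61 [ 0.4499 -0.1895  0.0491]
grey_end 0.61 [ 0.6041 -0.2506  0.0448]
```

View pics/side3.png

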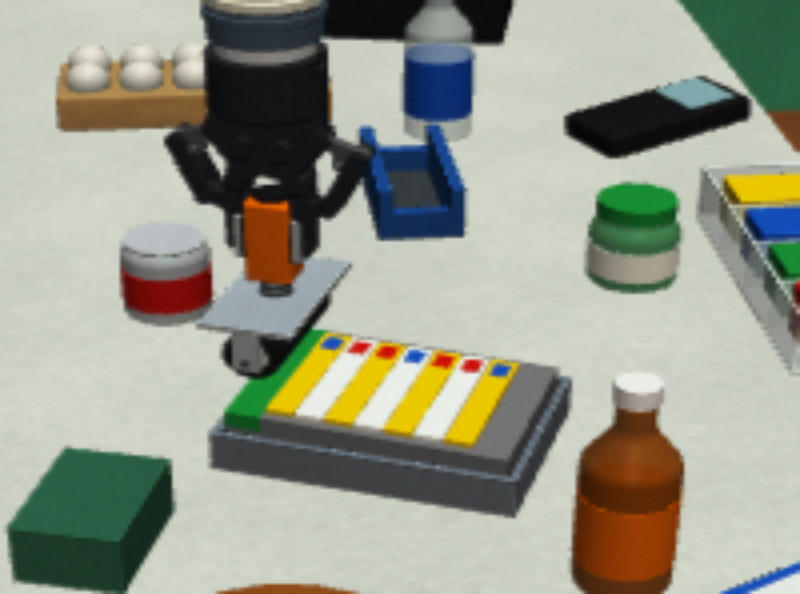

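Wheel (px 270,340) is above the green border and parallel to the strips. Now I'll go down in small steps and watch the force.

Call:
jog_arm:
  offset:
    - [0,0,0.008]
    - [0,0,0.006]
    - [0,0,0.004]
    - [0,0,0.002]
    - [0,0,0]
    - [0,0,0]
  dr:
    - [0,0,0]
    - [0,0,0]
    - [0,0,0]
    - [0,0,0]
    - [0,0,0]
    - [0,0,0]
  gripper: [0,0,0,0,0,0]

```text
time: 9.75
eef_pos: [0.451, -0.1897, 0.1551]
orientation: [-3.141, -0.0, 1.178]
wrist_force: [1.2, -0.1, -4.2]
gripper_width: 0.0309
```

Call:
jog_arm:
  offset:
    - [0,0,0.001]
    - [0,0,0.001]
    - [0,0,0]
    - [0,0,0]
  dr:
    - [0,0,0]
    - [0,0,0]
    - [0,0,0]
    - [0,0,0]
  gripper: [0,0,0,0]

```text
time: 10.08
eef_pos: [0.4512, -0.1898, 0.1537]
orientation: [3.141, 0.0, 1.178]
wrist_force: [-0.1, 0.6, 0.5]
gripper_width: 0.0315
```

Call:
jog_arm:
  offset:
    - [0,0,0.001]
    - [0,0,0.001]
    - [0,0,0]
    - [0,0,0]
  dr:
    - [0,0,0]
    - [0,0,0]
    - [0,0,0]
    - [0,0,0]
  gripper: [0,0,0,0]

```text
time: 10.42
eef_pos: [0.4516, -0.19, 0.1522]
orientation: [3.139, 0.0, 1.178]
wrist_force: [-0.2, 0.3, 6.6]
gripper_width: 0.031
```

Call:
jog_arm:
  offset:
    - [0,0,0.0008]
    - [0,0.002,0]
    - [0,0.003,0.0001]
    - [0,0.003,0.0001]
    - [0,0.002,0]
    - [0,0,0]
  dr:
    - [0,0,0]
    - [0,0,0]
    - [0,0,0]
    - [0,0,0]
    - [0,0,0]
    - [0,0,0]
  gripper: [0,0,0,0,0,0]

```text
time: 10.92
eef_pos: [0.461, -0.1939, 0.1513]
orientation: [3.139, 0.0, 1.178]
wrist_force: [-1.3, -0.1, 9.2]
gripper_width: 0.0315
```

Call:
jog_arm:
  offset:
    - [0,0.003,0.0001]
    - [0,0.003,0.0001]
    - [0,0.003,0.0001]
    - [0,0.003,0]
    - [0,0,0]
  dr:
    - [0,0,0]
    - [0,0,0]
    - [0,0,0]
    - [0,0,0]
    - [0,0,0]
  gripper: [0,0,0,0,0]

```text
time: 11.33
eef_pos: [0.472, -0.1985, 0.151]
orientation: [3.14, 0.0, 1.178]
wrist_force: [-1.1, 0.5, 10.1]
gripper_width: 0.0316
```

Call:
jog_arm:
  offset:
    - [0,0.003,0.0001]
    - [0,0.003,0.0001]
    - [0,0.003,0.0001]
    - [0,0.003,0]
    - [0,0.003,0.0001]
    - [0,0,0]
  dr:
    - [0,0,0]
    - [0,0,0]
    - [0,0,0]
    - [0,0,0]
    - [0,0,0]
    - [0,0,0]
  gripper: [0,0,0,0,0,0]

```text
time: 11.83
eef_pos: [0.4865, -0.2045, 0.1508]
orientation: [3.138, 0.0, 1.178]
wrist_force: [0.3, 0.3, 10.0]
gripper_width: 0.0313
```

Call:
jog_arm:
  offset:
    - [0,0.003,0.0001]
    - [0,0.003,0.0001]
    - [0,0.003,0.0001]
    - [0,0.003,0]
    - [0,0.003,0.0001]
    - [0,0.003,0.0001]
    - [0,0,0]
  dr:
    - [0,0,0]
    - [0,0,0]
    - [0,0,0]
    - [0,0,0]
    - [0,0,0]
    - [0,0,0]
    - [0,0,0]
  gripper: [0,0,0,0,0,0,0]

```text
time: 12.42
eef_pos: [0.5031, -0.2114, 0.1503]
orientation: [3.138, 0.0, 1.178]
wrist_force: [0.9, 0.7, 8.3]
gripper_width: 0.0311
```

Call:
jog_arm:
  offset:
    - [0,0.003,0.0002]
    - [0,0.003,0.0002]
    - [0,0.003,0.0002]
    - [0,0.003,0.0001]
    - [0,0.003,0.0001]
    - [0,0.003,0.0001]
    - [0,0,0]
  dr:
    - [0,0,0]
    - [0,0,0]
    - [0,0,0]
    - [0,0,0]
    - [0,0,0]
    - [0,0,0]
    - [0,0,0]
  gripper: [0,0,0,0,0,0,0]

```text
time: 13.0
eef_pos: [0.5198, -0.2183, 0.1496]
orientation: [3.138, 0.0, 1.178]
wrist_force: [0.5, -0.6, 10.2]
gripper_width: 0.0313
```

Call:
jog_arm:
  offset:
    - [0,0.003,0.0001]
    - [0,0.003,0.0001]
    - [0,0.003,0.0001]
    - [0,0.003,0.0001]
    - [0,0.003,0.0001]
    - [0,0.003,0.0001]
    - [0,0,0]
  dr:
    - [0,0,0]
    - [0,0,0]
    - [0,0,0]
    - [0,0,0]
    - [0,0,0]
    - [0,0,0]
    - [0,0,0]
  gripper: [0,0,0,0,0,0,0]

```text
time: 13.58
eef_pos: [0.5362, -0.2251, 0.1491]
orientation: [3.138, 0.0, 1.178]
wrist_force: [0.2, 1.1, 10.4]
gripper_width: 0.0316
```

Call:
jog_arm:
  offset:
    - [0,0.003,0.0001]
    - [0,0.003,0.0001]
    - [0,0.003,0.0001]
    - [0,0.003,0.0001]
    - [0,0.003,0.0001]
    - [0,0.003,0.0001]
    - [0,0,0]
  dr:
    - [0,0,0]
    - [0,0,0]
    - [0,0,0]
    - [0,0,0]
    - [0,0,0]
    - [0,0,0]
    - [0,0,0]
  gripper: [0,0,0,0,0,0,0]

```text
time: 14.17
eef_pos: [0.5526, -0.2319, 0.1485]
orientation: [3.139, 0.0, 1.178]
wrist_force: [-2.0, 0.7, 10.4]
gripper_width: 0.0317
```

Call:
jog_arm:
  offset:
    - [0,0.003,0.0001]
    - [0,0.003,0.0001]
    - [0,0.003,0.0001]
    - [0,0.003,0.0001]
    - [0,0.003,0.0001]
    - [0,0.003,0.0001]
    - [0,0,0]
  dr:
    - [0,0,0]
    - [0,0,0]
    - [0,0,0]
    - [0,0,0]
    - [0,0,0]
    - [0,0,0]
    - [0,0,0]
  gripper: [0,0,0,0,0,0,0]

```text
time: 14.75
eef_pos: [0.5689, -0.2386, 0.1478]
orientation: [3.139, 0.0, 1.178]
wrist_force: [-2.2, 2.1, 12.3]
gripper_width: 0.0315
```

Call:
jog_arm:
  offset:
    - [0,0.003,0]
    - [0,0.003,0]
    - [0,0.003,0]
    - [0,0.003,0]
    - [0,0.003,0.0001]
    - [0,0.003,0.0001]
    - [0,0,0]
  dr:
    - [0,0,0]
    - [0,0,0]
    - [0,0,0]
    - [0,0,0]
    - [0,0,0]
    - [0,0,0]
    - [0,0,0]
  gripper: [0,0,0,0,0,0,0]

```text
time: 15.33
eef_pos: [0.5863, -0.2459, 0.1478]
orientation: [3.138, 0.0, 1.178]
wrist_force: [0.5, -1.0, 10.8]
gripper_width: 0.0315
```

Call:
jog_arm:
  offset:
    - [0,0.003,0.0001]
    - [0,0.003,0.0001]
    - [0,0.003,0.0001]
    - [0,0.003,0]
    - [0,0.003,0.0001]
    - [0,0.003,0.0001]
    - [0,0,0]
    - [0,0,0]
  dr:
    - [0,0,0]
    - [0,0,0]
    - [0,0,0]
    - [0,0,0]
    - [0,0,0]
    - [0,0,0]
    - [0,0,0]
    - [0,0,0]
  gripper: [0,0,0,0,0,0,0,0]

```text
time: 16.0
eef_pos: [0.6028, -0.2527, 0.1474]
orientation: [3.138, 0.0, 1.178]
wrist_force: [1.0, -0.4, 10.4]
gripper_width: 0.0314
```

```bash
python3 - <<'E'
from h import *
np.set_printoptions(precision=4,suppress=True)
im,d=camera("side");cv2.imwrite("pics/side4.png",cv2.resize(im[120:300,260:440],None,fx=4,fy=3.3));W=cloud("side",d)
s=env.sense();print(s["eef_pos"],s["wrist_force"])
for t in("roller","grey_end"):
  q=finder.landmark_of("side",t)
  if q:print(t,q[0]["confidence"],np.array(q[0]["position"]))
c0=np.array([.5265,-.2235]);a=-.393
X=(W[...,:2]-c0)@np.array([[np.cos(a),-np.sin(a)],[np.sin(a),np.cos(a)]]);x,y,z=X[...,0],X[...,1],W[...,2]
for lo in range(-95,95,10):
    b=(x*1e3>lo)&(x*1e3<=lo+10)&(abs(y)<.055)&(z>.02)&(z<.09)
    if b.sum(): print(lo+5,b.sum(),round(np.median(z[b])*1e3,2),end=" | ")
E
```

```text
[ 0.6027 -0.2526  0.1475] [ 0.8791 -0.3255 10.2535]
roller 0.84 [ 0.607  -0.2494  0.0469]
grey_end 0.92 [ 0.6037 -0.2477  0.0403]
-90 81 49.33 | -80 83 49.19 | -70 80 48.88 | -60 88 48.71 | -50 83 48.36 | -40 85 48.16 | -30 90 47.85 | -20 85 47.75 | -10 85 47.64 | 0 91 47.59 | 10 88 47.08 | 20 89 47.18 | 30 79 46.15 | 40 54 46.56 | 50 54 45.66 | 60 30 46.75 | 70 42 61.96 | 80 36 64.84 | 90 77 47.8 |
```

View pics/side4.png

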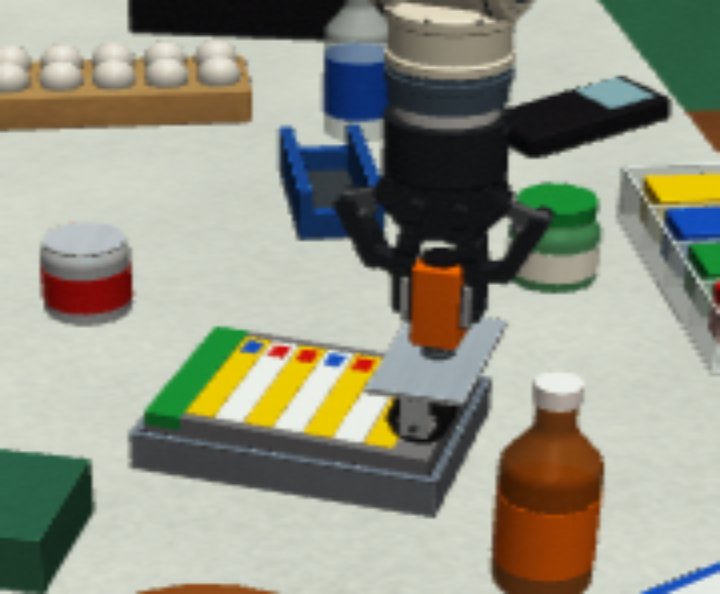

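The wheel (px 418,420) is on the grey border. The depth profile from green to grey is now smooth, with no proud strips. I'll lift and check the last strips.

Call:
jog_arm:
  offset:
    - [0,0,-0.005]
    - [0,0,-0.015]
    - [0,0,-0.025]
    - [0,0,-0.025]
    - [0,0,-0.015]
    - [0,0,0]
    - [0,0,0]
  dr:
    - [0,0,0]
    - [0,0,0]
    - [0,0,0]
    - [0,0,0]
    - [0,0,0]
    - [0,0,0]
    - [0,0,0]
  gripper: [0,0,0,0,0,0,0]

```text
time: 16.73
eef_pos: [0.6016, -0.2521, 0.2303]
orientation: [3.141, 0.0, 1.178]
wrist_force: [0.5, 0.3, -4.8]
gripper_width: 0.031
```

```bash
python3 - <<'E'
from h import *
np.set_printoptions(precision=4,suppress=True)
im,d=camera("side");W=cloud("side",d)
s=env.sense();print(s["eef_pos"],s["wrist_force"],s["orientation"])
for t in("roller","stand"):
  q=finder.landmark_of("side",t)
  if q:print(t,q[0]["confidence"],np.array(q[0]["position"]))
c0=np.array([.5265,-.2235]);a=-.393
X=(W[...,:2]-c0)@np.array([[np.cos(a),-np.sin(a)],[np.sin(a),np.cos(a)]]);x,y,z=X[...,0],X[...,1],W[...,2]
for lo in range(-95,95,10):
    b=(x*1e3>lo)&(x*1e3<=lo+10)&(abs(y)<.055)&(z>.02)&(z<.07)
    if b.sum(): print(lo+5,b.sum(),round(np.median(z[b])*1e3,2),end=" | ")
E
```

```text
[ 0.6012 -0.2519  0.2292] [-0.6048 -0.925  -3.4743] [-3.1398 -0.0002  1.1778]
roller 0.73 [ 0.6021 -0.2485  0.1298]
stand 0.87 [ 0.5827  0.2021 -0.0016]
-90 83 49.52 | -80 82 49.24 | -70 82 48.78 | -60 87 48.81 | -50 82 48.38 | -40 89 48.53 | -30 86 48.23 | -20 92 47.77 | -10 81 47.22 | 0 92 47.37 | 10 86 47.12 | 20 88 46.91 | 30 88 46.69 | 40 91 46.71 | 50 96 45.86 | 60 91 45.98 | 70 92 45.61 | 80 90 45.45 | 90 128 44.38 |
```

Profile is linear from 49.5 to 44.4 mm, so all seven strips are flush. Now back to the stand.

Call:
jog_arm:
  offset:
    - [0.018,-0.0085,0]
    - [0.032,-0.015,0]
    - [0.032,-0.015,0]
    - [0.032,-0.015,0]
    - [0.032,-0.015,0]
    - [0.032,-0.015,0]
    - [0.032,-0.015,0]
    - [0.032,-0.015,0]
    - [0.032,-0.015,0]
    - [0.032,-0.015,0]
    - [0.032,-0.015,0]
    - [0.032,-0.015,0]
    - [0.032,-0.015,0]
    - [0.01,-0.0045,0]
    - [0,0,0]
    - [0,0,0]
    - [0,0,0]
    - [0,0,0]
    - [0,0,0]
    - [0,0,0]
  dr:
    - [0,0,0]
    - [0,0,0]
    - [0,0,0]
    - [0,0,0]
    - [0,0,0]
    - [0,0,0]
    - [0,0,0]
    - [0,0,0]
    - [0,0,0]
    - [0,0,0]
    - [0,0,0]
    - [0,0,0]
    - [0,0,0]
    - [0,0,0]
    - [0,0,-0.104]
    - [0,0,-0.104]
    - [0,0,-0.104]
    - [0,0,-0.103]
    - [0,0,0]
    - [0,0,0]
  gripper: [0,0,0,0,0,0,0,0,0,0,0,0,0,0,0,0,0,0,0,0]

```text
time: 18.55
eef_pos: [0.5808, 0.2022, 0.2297]
orientation: [-3.14, 0.0, 1.59]
wrist_force: [-0.5, -0.1, -4.3]
gripper_width: 0.0316
```

```bash
python3 - <<'E'
from h import *
np.set_printoptions(precision=4,suppress=True)
s=env.sense();print(s["eef_pos"],s["wrist_force"],s["orientation"])
im,d=camera("side");cv2.imwrite("pics/side5.png",cv2.resize(im[60:220,260:440],None,fx=4,fy=3.7))
for t in("roller","axle","stand"):
  q=finder.landmark_of("side",t)
  if q:print(t,q[0]["confidence"],np.array(q[0]["position"]))
E
```

```text
[0.5808 0.2022 0.2297] [-0.4689 -0.1084 -4.2927] [-3.1399  0.0003  1.5895]
roller 0.56 [0.5835 0.2073 0.1286]
axle 0.69 [0.5839 0.2005 0.147 ]
stand 0.87 [0.5824 0.1977 0.0006]
```

View pics/side5.png

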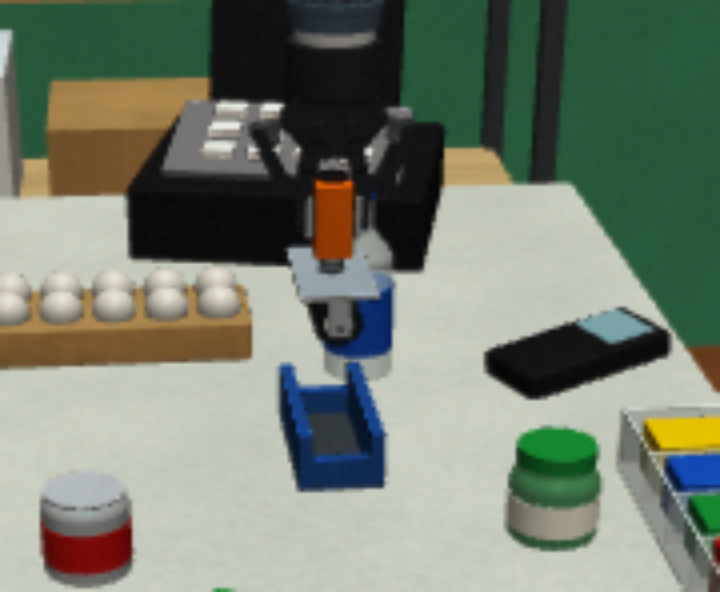

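Same picture as after the first lift: upright (grip px 333,215) and centred over the stand. Lowering.

Call:
jog_arm:
  offset:
    - [0,0,0.02]
    - [0,0,0.025]
    - [0,0,0.015]
    - [0,0,0.01]
    - [0,0,0.01]
    - [0,0,0.005]
    - [0,0,0]
    - [0,0,0]
  dr:
    - [0,0,0]
    - [0,0,0]
    - [0,0,0]
    - [0,0,0]
    - [0,0,0]
    - [0,0,0]
    - [0,0,0]
    - [0,0,0]
  gripper: [0,0,0,0,0,0,0,0]

```text
time: 19.42
eef_pos: [0.5813, 0.2025, 0.1462]
orientation: [3.141, -0.0, 1.593]
wrist_force: [-0.1, 0.0, -2.6]
gripper_width: 0.0311
```

Call:
jog_arm:
  offset:
    - [0,0,0.008]
    - [0,0,0.008]
    - [0,0,0.007]
    - [0,0,0.006]
    - [0,0,0]
    - [0,0,0]
  dr:
    - [0,0,0]
    - [0,0,0]
    - [0,0,0]
    - [0,0,0]
    - [0,0,0]
    - [0,0,0]
  gripper: [0,0,0,0,0,0]

```text
time: 19.92
eef_pos: [0.5808, 0.2023, 0.1162]
orientation: [-3.141, 0.0, 1.593]
wrist_force: [0.9, 0.4, -4.2]
gripper_width: 0.0316
```

Call:
jog_arm:
  offset:
    - [0,0,0.002]
    - [0,0,0.002]
    - [0,0,0.001]
    - [0,0,0]
    - [0,0,0]
  dr:
    - [0,0,0]
    - [0,0,0]
    - [0,0,0]
    - [0,0,0]
    - [0,0,0]
  gripper: [0,0,0,0,0]

```text
time: 20.33
eef_pos: [0.5811, 0.2024, 0.1117]
orientation: [3.142, -0.0, 1.593]
wrist_force: [-0.4, 0.2, -3.8]
gripper_width: 0.0312
```

Call:
jog_arm:
  offset:
    - [0,0,0.001]
    - [0,0,0.001]
    - [0,0,0]
    - [0,0,0]
  dr:
    - [0,0,0]
    - [0,0,0]
    - [0,0,0]
    - [0,0,0]
  gripper: [0,0,0,0]

```text
time: 20.67
eef_pos: [0.5813, 0.2024, 0.1105]
orientation: [3.141, -0.0, 1.593]
wrist_force: [-1.6, -1.1, 5.6]
gripper_width: 0.0315
```

It has seated at the same height as when I picked it up. Releasing.

Call:
jog_arm:
  offset:
    - [0,0,0]
    - [0,0,0]
    - [0,0,0]
    - [0,0,0]
    - [0,0,0]
    - [0,0,0]
    - [0,0,0]
    - [0,0,0]
  dr:
    - [0,0,0]
    - [0,0,0]
    - [0,0,0]
    - [0,0,0]
    - [0,0,0]
    - [0,0,0]
    - [0,0,0]
    - [0,0,0]
  gripper: [45,60,80,100,100,100,100,100]

```text
time: 21.33
eef_pos: [0.5811, 0.2024, 0.1096]
orientation: [-3.142, 0.0, 1.593]
wrist_force: [0.9, 0.1, 0.3]
gripper_width: 0.0854
```

Call:
jog_arm:
  offset:
    - [0,0,-0.01]
    - [0,0,-0.02]
    - [0,0,-0.02]
    - [0,0,-0.02]
    - [0,0,-0.03]
    - [0,0,-0.03]
    - [0,0,-0.02]
    - [0,0,0]
    - [0,0,0]
  dr:
    - [0,0,0]
    - [0,0,0]
    - [0,0,0]
    - [0,0,0]
    - [0,0,0]
    - [0,0,0]
    - [0,0,0]
    - [0,0,0]
    - [0,0,0]
  gripper: [100,100,100,100,100,100,100,100,100]

```text
time: 22.08
eef_pos: [0.5814, 0.2025, 0.2615]
orientation: [3.139, -0.001, 1.593]
wrist_force: [0.0, -0.6, -1.2]
gripper_width: 0.0856
```

```bash
python3 - <<'E'
from h import *
np.set_printoptions(precision=4,suppress=True)
s=env.sense();print(s["eef_pos"],s["wrist_force"],s["gripper_width"])
im,d=camera("side");cv2.imwrite("pics/side6.png",im)
for t in("roller","axle","stand"):
  q=finder.landmark_of("side",t)
  if q:print(t,q[0]["confidence"],np.array(q[0]["position"]))
E
```

```text
[0.5814 0.2025 0.2615] [ 0.0248 -0.6359 -1.19  ] 0.08557733673683436
roller 0.68 [0.5858 0.2047 0.0083]
axle 0.77 [0.5827 0.2018 0.0295]
stand 0.77 [ 0.5824  0.1983 -0.0004]
```

View pics/side6.png

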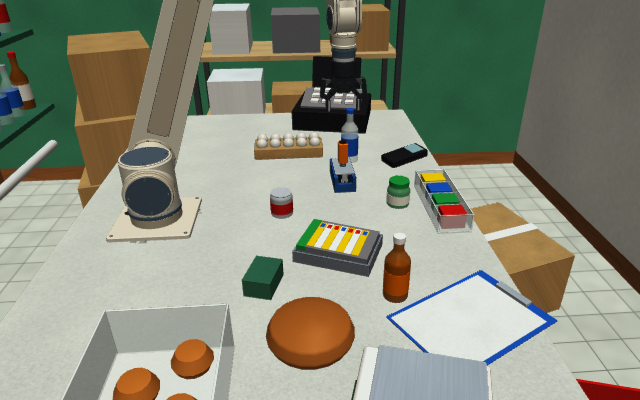

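The roller stands upright in its stand at px (343,165), the hand is clear above it, and the other goods are where they were. Handing in.

```bash
python3 -c "
from h import *
print(env.hand_in())"
```

```text
the job is handed in; nothing more can be done
None
```

I rolled the panel once from the green end to the grey end without lifting the roller, put it back upright in its stand, let go and handed the job in at about 22 s. I viewed 7 pictures; `hand_in()` gives no verdict.

- **Pressure:** once rolling, the force was about 12–16 N (wrist force less the roller's weight), and the largest value I saw was about 16 N. Forces are only read at the end of each move, so I have no readings in between.
- **Strips:** after lifting, the side camera's depth profile of the panel ran smoothly from about 49.5 mm to 44.4 mm. The roughly 2.5 mm rise of the strips above the borders seen before rolling was gone, so all seven look flush. I did not read the strip joints themselves.
- **Roller:** the network put its origin 8 mm above the counter and within about 7 mm of the stand's centre. It touched down at the same height as when I picked it up.
- **Other goods:** they look unmoved in the last picture. I did not measure them again.
- **Disagreement:** the top camera read panel heights about 2 mm above the side camera. The contact force set the actual height, so this did not matter.

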